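# Set the row of studio containers over into the other rack, in reverse order

## Task

Move the four containers - bottle, jar, can and square tin - from the full rack into the empty rack in reverse order, one to a bay, so that whoever sits across the table finds them in the sequence we have here: the one now at the left end goes to the right end of the other rack, the second from the left becomes the second from the right, and so on. They are full, so keep them upright all the way and leave each standing flat on the floor of its bay.

Things in the scene. Friction and masses are not known exactly. Their poses are not given: they have to be found in the camera images.
- bottle_mid (a point): tall slim white plastic bottle with a narrow black screw cap, 98 mm high; straight round body 48 mm in diameter up to 72 mm, then a shoulder and a 26 mm cap. This point is on its upright axis, half-way up; z is up.
- jar_mid (a point): short wide clear glass jar with a flat brass lid, 58 mm high, 60 mm in diameter (lid 62 mm wide, the top 15 mm). This point is on its upright axis, half-way up; z is up.
- can_mid (a point): plain straight steel can with a paper label, 72 mm high, 50 mm in diameter; best gripped a little above half height. This point is on its upright axis, half-way up; z is up.
- tin_mid (a point): square metal tin, 46 x 46 mm and 66 mm high, with a round black cap 34 mm wide on top (78 mm high in all); its sides start within 3 degrees of parallel to the full rack's. This point is on its upright axis, half-way up; z is up.
- pad_bottle: thin square cork pad (70 x 70 x 3 mm) lining one bay of the full rack, the one in which the bottle stands at the start, centred on it. Fixed in the full rack: it stays behind and so shows where that container came from. Origin: centre of its underside.
- pad_jar: thin square cork pad (70 x 70 x 3 mm) lining one bay of the full rack, the one in which the jar stands at the start, centred on it. Fixed in the full rack: it stays behind and so shows where that container came from. Origin: centre of its underside.
- pad_can: thin square cork pad (70 x 70 x 3 mm) lining one bay of the full rack, the one in which the can stands at the start, centred on it. Fixed in the full rack: it stays behind and so shows where that container came from. Origin: centre of its underside.
- pad_tin: thin square cork pad (70 x 70 x 3 mm) lining one bay of the full rack, the one in which the tin stands at the start, centred on it. Fixed in the full rack: it stays behind and so shows where that container came from. Origin: centre of its underside.
- full_rack: Darker wooden rack, full at the start: fixed board 90 mm deep (its x), 336 long (its y), origin under its centre, z up; y axis to the robot's left. Four bays 74 x 74 mm in a row, centred at x 0, y -123, -41, 41, 123 mm; floor 12 mm above the table, rims 8 wide, rising 6 over it. 3 mm cork pads line its bays: containers stand at 15 mm.
- empty_rack: Pale wooden rack, empty at the start: fixed board 90 mm deep (its x), 336 long (its y), origin under its centre, z up; y axis to the robot's left. Four bays 74 x 74 mm in a row, centred at x 0, y -123, -41, 41, 123 mm; floor 12 mm above the table, rims 8 wide, rising 6 over it. Racks lie one behind the other, either nearer, across the robot's front within 7 degrees.

How it is judged (in metres and radians):
At the end, for the whole second after the job is handed in: Each container stands upright (0.1 rad), at rest, on the floor (4 mm) of the empty rack's bay that mirrors its start bay (start y in the full rack's frame becomes -y in the empty rack's), its axis within 15 mm of the bay's centre along each rack axis (((y of pad_bottle in the frame of full_rack between -0.143 and -0.103 m and y of bottle_mid in the frame of empty_rack between 0.108 and 0.138 m) or (y of pad_bottle in the frame of full_rack between -0.061 and -0.021 m and y of bottle_mid in the frame of empty_rack between 0.026 and 0.056 m) or (y of pad_bottle in the frame of full_rack between 0.021 and 0.061 m and y of bottle_mid in the frame of empty_rack between -0.056 and -0.026 m) or (y of pad_bottle in the frame of full_rack between 0.103 and 0.143 m and y of bottle_mid in the frame of empty_rack between -0.138 and -0.108 m)) and x of bottle_mid in the frame of empty_rack between -0.015 and 0.015 m and height (world z) of bottle_mid between 0.057 and 0.065 m and angle between each of bottle_mid, jar_mid, can_mid, tin_mid's own z axis and vertical below 0.1 rad and linear speed of each of bottle, jar, can, tin below 0.02 m/s and ((y of pad_jar in the frame of full_rack between -0.143 and -0.103 m and y of jar_mid in the frame of empty_rack between 0.108 and 0.138 m) or (y of pad_jar in the frame of full_rack between -0.061 and -0.021 m and y of jar_mid in the frame of empty_rack between 0.026 and 0.056 m) or (y of pad_jar in the frame of full_rack between 0.021 and 0.061 m and y of jar_mid in the frame of empty_rack between -0.056 and -0.026 m) or (y of pad_jar in the frame of full_rack between 0.103 and 0.143 m and y of jar_mid in the frame of empty_rack between -0.138 and -0.108 m)) and x of jar_mid in the frame of empty_rack between -0.015 and 0.015 m and height (world z) of jar_mid between 0.037 and 0.045 m and ((y of pad_can in the frame of full_rack between -0.143 and -0.103 m and y of can_mid in the frame of empty_rack between 0.108 and 0.138 m) or (y of pad_can in the frame of full_rack between -0.061 and -0.021 m and y of can_mid in the frame of empty_rack between 0.026 and 0.056 m) or (y of pad_can in the frame of full_rack between 0.021 and 0.061 m and y of can_mid in the frame of empty_rack between -0.056 and -0.026 m) or (y of pad_can in the frame of full_rack between 0.103 and 0.143 m and y of can_mid in the frame of empty_rack between -0.138 and -0.108 m)) and x of can_mid in the frame of empty_rack between -0.015 and 0.015 m and height (world z) of can_mid between 0.044 and 0.052 m and ((y of pad_tin in the frame of full_rack between -0.143 and -0.103 m and y of tin_mid in the frame of empty_rack between 0.108 and 0.138 m) or (y of pad_tin in the frame of full_rack between -0.061 and -0.021 m and y of tin_mid in the frame of empty_rack between 0.026 and 0.056 m) or (y of pad_tin in the frame of full_rack between 0.021 and 0.061 m and y of tin_mid in the frame of empty_rack between -0.056 and -0.026 m) or (y of pad_tin in the frame of full_rack between 0.103 and 0.143 m and y of tin_mid in the frame of empty_rack between -0.138 and -0.108 m)) and x of tin_mid in the frame of empty_rack between -0.015 and 0.015 m and height (world z) of tin_mid between 0.047 and 0.055 m); the robot touches nothing.
It fails at once if the bottle is tipped more than 0.6 rad from upright (angle between bottle_mid's own z axis and vertical above 0.6 rad).
It fails at once if the jar is tipped more than 0.6 rad from upright (angle between jar_mid's own z axis and vertical above 0.6 rad).
It fails at once if the can is tipped more than 0.6 rad from upright (angle between can_mid's own z axis and vertical above 0.6 rad).
It fails at once if the tin is tipped more than 0.6 rad from upright (angle between tin_mid's own z axis and vertical above 0.6 rad).
It also fails if it takes over 109 s, if anything falls off the work surface, if the arm or the gripper's body presses on something with over 40 N, if the wrist force passes 120 N, or if a joint passes its speed limit or range.

## Robot

A 7-joint arm with a two-finger parallel gripper is mounted at the origin on the work surface. World frame = base frame: x ahead of the robot, y to its left, z up, the work surface at z = 0. Lengths are in m, angles in degrees, forces in N, time in s.
With the tool pointing down it reaches from about 0.425 to 1.025 m from the base axis. Payload 9.4 kg.
Tool frame: the origin (TCP) lies between the finger pads; the fingertips stand 25 mm ahead of it and the grasp point (between the pads) lies 6 mm ahead of it; z points along the fingers, y is the line along which they close (so a half turn about z gives the same grasp; the last joint's range is limited). The gripper opens to 85 mm and grips with 20 to 120 N. Pads are 22 mm wide; open, the fingers measure 114 mm over their backs; the gripper's body (76 mm by 85 mm) begins 54 mm behind the grasp point. The pads swing forward as they close: fully open they stand 13 mm farther back than shut.
Start: joints at [-69.253, 34.337, -0.143, 91.639, 0.103, 54.024, -4.572], TCP at [0.308, 0.656, 0.256] pointing down, gripper open.
Joint ranges: [-147.43, 147.43], [-19.82, 112.94], [-74.19, 73.91], [6.32, 146.72], [-59.91, 239.91], [6.04, 106.73], [-150.56, 150.56]. Speed limits (degrees/s): [127.2, 127.2, 172.46, 172.46, 180, 180, 180].

## Interface

Orientations are given as [roll, pitch, yaw] about the fixed x, y, z axes, in that order (R = Rz(yaw) Ry(pitch) Rx(roll)).
In Python, from station import ctrl, grip, kin, get_image, get_calibration, workorder, monitor gives the robot as it stands. Calls block until the motion is done:
- ctrl.goto(position, orientation): joint-space move of the TCP to a pose.
- ctrl.move_l(position, rotation=None, velocity=0.15, until_force=None): straight line of the TCP; rotation=None keeps the orientation; velocity is the mean speed in m/s. With until_force (N) it stops when the force on the tool has changed by that much, and returns True; else False.
- ctrl.set_joints(angles): joint-space move.
- grip(opening, grasp_force=None): opening from 0.0 (shut) to 1.0 (fully open); grasp_force is the grip in N (None keeps the last); returns when the fingers have stopped.
- ctrl.dwell(seconds).
- kin.inverse_kinematics(position, orientation): joint angles nearest the present ones, or None.
- get_image(name): name is "scene" or "top"; returns the picture (384x512x3 uint8, red, green, blue); there is no depth.
- get_calibration(name): a dict with "intrinsics" (3x3 intrinsics, pixels), "D" ([k1, k2, p1, p2, k3] as OpenCV has them; the pictures are not rectified), "R" (3x3) and "t" (3): a world point X has camera coordinates R X + t. Camera axes: x right, y down, z forward; pixel columns grow to the right and rows downward; lengths in m; the calibration is good to about 2 mm. A picture is of the moment at which its call begins. get_calibration takes no time and is no camera call.
A pose or a line that the arm cannot do raises ctrl.MotionError and nothing moves.
- workorder.finish_job(): hands the job in; it is judged then, once.
Readings, each from a call of its own:
- monitor.read_t(): time.
- monitor.read_joints(): joint angles.
- monitor.read_dq(): joint speeds.
- monitor.read_tau(): joint torques, N m.
- monitor.read_position(): TCP position.
- monitor.read_eef_rot(): TCP orientation.
- monitor.read_force(): force on the tool from outside, world axes, zero at the start.
- monitor.read_wrist_torque(): the same for the moment, N m.
- monitor.read_grip_width(): opening from 0.0 (shut) to 1.0 (fully open).
- monitor.read_grip_force(): force on a finger pad.
Only numpy, scipy, OpenCV 4.12 (cv2) and the standard library are available. Lean on these libraries where they do the work, as an engineer would, in place of code of your own. Each camera call takes 0.05 s, during which the arm holds its last target. There are 200 camera calls.

## Working session

There is one attempt and no reset: what is moved stays moved. The work goes in short steps, each a Python script; the robot and the scene stay as the last script left them, time stands still between calls to the robot, and variables do not carry over. Pictures are saved under pics/ and viewed, at most 14 in all, crops included, and the job is handed in when it is done.

```bash
mkdir -p pics; ls
python3 - <<'E'
from station import *
import cv2,numpy as np
for n in ("scene","top"):
    cv2.imwrite(f"pics/{n}0.png",get_image(n)[:,:,::-1])
    c=get_calibration(n);R=np.array(c["R"]);print(n,np.round(c["intrinsics"],1).tolist(),c["D"],np.round(R,3).tolist(),"pos",-R.T@np.array(c["t"]))
print(monitor.read_t(),monitor.read_position(),monitor.read_eef_rot())
E
```

```text
pics
scene [[464.1, 0.0, 253.0], [0.0, 464.1, 183.1], [0.0, 0.0, 1.0]] [-0.04351781  0.          0.          0.          0.        ] [[0.626, 0.779, 0.015], [0.586, -0.458, -0.668], [-0.514, 0.428, -0.744]] pos [ 0.98913432 -0.37438511  0.70630157]
top [[374.6, 0.0, 260.4], [0.0, 374.6, 192.4], [0.0, 0.0, 1.0]] [-0.12730601  0.          0.          0.          0.        ] [[-0.005, -1.0, 0.008], [-0.969, 0.003, -0.246], [0.246, -0.009, -0.969]] pos [0.42804206 0.00444111 0.69746654]
0.1 [0.30782737 0.65595244 0.25548584] [-1.79916586e+02  7.08694649e-03  1.54863013e+02]
```

View pics/top0.png

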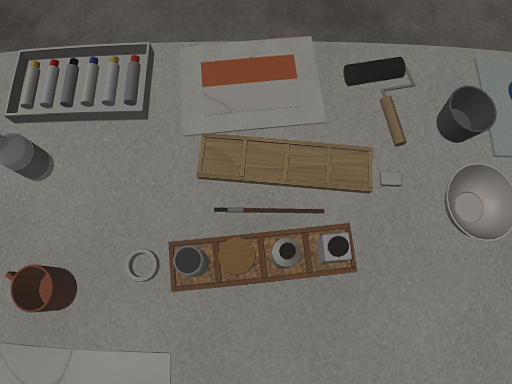

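View pics/scene0.png

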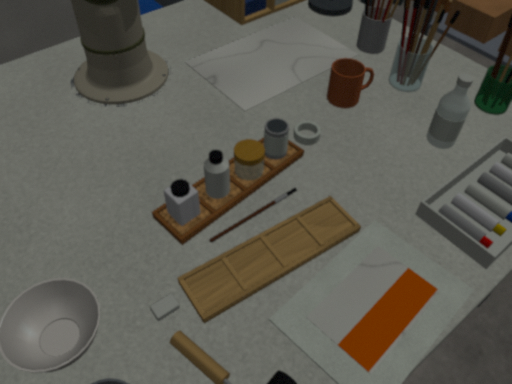

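The top view shows the dark full rack nearer the robot, with can (190,262), jar (237,256), bottle (287,250) and tin (335,247) from left to right. The pale empty rack is behind it, around (285,162). The target order from the left is therefore tin, bottle, jar, can.

```bash
cat > h.py <<'E'
import numpy as np,cv2
from station import *
def ray(cam,uv):
    c=get_calibration(cam);K=np.array(c["intrinsics"]);D=np.array(c["D"]);R=np.array(c["R"]);t=np.array(c["t"])
    p=cv2.undistortPoints(np.array(uv,float).reshape(-1,1,2),K,D).reshape(-1,2)
    return -R.T@t, np.c_[p,np.ones(len(p))]@R
def onplane(cam,uv,z):
    o,d=ray(cam,uv); return (o+d*((z-o[2])/d[:,2])[:,None])[:,:2]
E
python3 - <<'E'
from h import *
im=cv2.cvtColor(cv2.imread("pics/top0.png"),cv2.COLOR_BGR2HSV)
H,S,V=cv2.split(im)
for name,box in (("full",(160,215,365,300)),("empty",(190,125,380,200))):
    x0,y0,x1,y1=box; m=np.zeros_like(S); m[y0:y1,x0:x1]=((S>70)&(H<30))[y0:y1,x0:x1]*255
    m=cv2.morphologyEx(m,cv2.MORPH_OPEN,np.ones((3,3)))
    c=max(cv2.findContours(m,0,1)[0],key=cv2.contourArea)
    P=onplane("top",c.reshape(-1,2),.018)
    (cx,cy),(w,h),a=cv2.minAreaRect((P*1000).astype(np.float32))
    print(name,cx,cy,w,h,a, "px",cv2.boxPoints(cv2.minAreaRect(c)).round().tolist())
    cv2.drawContours(big:=cv2.imread("pics/top0.png"),[c],-1,(0,255,0),1)
    cv2.imwrite(f"pics/c_{name}.png",cv2.resize(cv2.convertScaleAbs(big[120:300,150:390],alpha=1.7),None,fx=3,fy=3,interpolation=cv2.INTER_CUBIC))
E
```

```text
full 480.9965515136719 -3.5958404541015625 89.4078369140625 334.8327941894531 5.788098335266113 px [[166.0, 242.0], [351.0, 222.0], [356.0, 272.0], [172.0, 292.0]]
empty 660.5287475585938 -49.58848571777344 333.2190856933594 92.97492218017578 84.74137115478516 px [[197.0, 178.0], [201.0, 132.0], [375.0, 147.0], [371.0, 193.0]]
```

View pics/c_full.png

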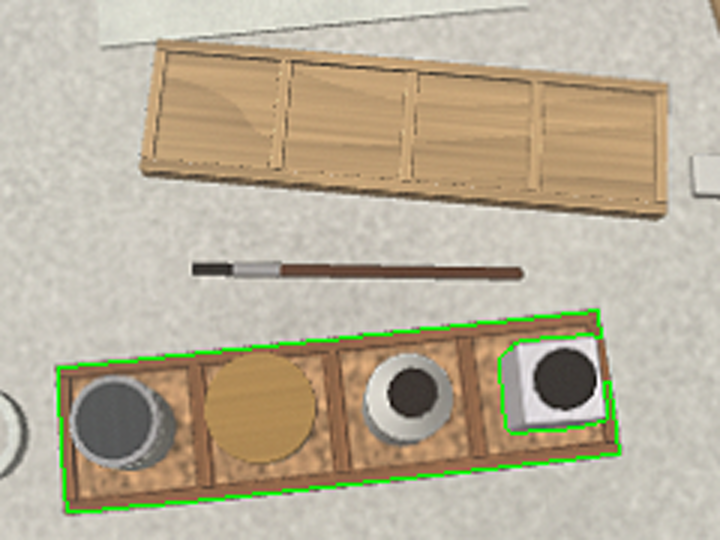

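The crop confirms the full rack's outline (89 x 335 mm against 90 x 336). In crop pixels the tops are at: can (113,422), jar lid (259,407), bottle cap (413,392), tin cap (565,379).

```bash
cat >> h.py <<'E'
def T(c,yaw):
    a=np.radians(yaw); return np.array(c),np.array([[np.cos(a),-np.sin(a)],[np.sin(a),np.cos(a)]])
FC,FR=T([.481,-.0036],5.79)
EC,ER=T([.662,-.0497],-5.26)
TOP={"can":((113,422),.087),"jar":((259,407),.073),"bottle":((413,392),.113),"tin":((565,379),.093)}
POS={k:onplane("top",[(u/3+150-1/3,v/3+120-1/3)],z)[0] for k,((u,v),z) in TOP.items()}
E
python3 - <<'E'
from h import *
for k,p in POS.items(): print(k,p.round(4),"in rack",(FR.T@(p-FC)).round(4))
# cross-check: rims/tops from the scene camera
def proj(X):
    c=get_calibration("scene");return cv2.projectPoints(np.array(X,float).reshape(-1,1,3),cv2.Rodrigues(np.array(c["R"]))[0],np.array(c["t"]),np.array(c["intrinsics"]),np.array(c["D"]))[0].reshape(-1,2)
im=cv2.imread("pics/scene0.png")
for k,p in POS.items(): cv2.circle(im,tuple(proj([*p,TOP[k][1]])[0].round().astype(int).tolist()),2,(0,0,255),-1)
for C,R in((FC,FR),(EC,ER)):
    q=[[*(C+R@np.array([a*.045,b*.168])),.018] for a,b in((1,1),(1,-1),(-1,-1),(-1,1))]
    cv2.polylines(im,[proj(q).round().astype(int)],True,(0,255,0),1)
cv2.imwrite("pics/s1.png",cv2.resize(cv2.convertScaleAbs(im[110:320,140:380],alpha=1.7),None,fx=2.5,fy=2.5))
for k in POS:
  for y in(95,-85):
    for C in(EC,FC): print(kin.inverse_kinematics([*C,.2],[180,0,y+ (5.8 if C is FC else -5.3)])) if k=="can" else 0
E
```

```text
can [0.4699 0.118 ] in rack [0.0012 0.1221]
jar [0.4792 0.0399] in rack [0.0026 0.0435]
bottle [ 0.4832 -0.0421] in rack [-0.0016 -0.0385]
tin [ 0.4913 -0.1262] in rack [-0.0021 -0.123 ]
[-12.75997217  34.73097481  18.96103154 103.87182176 -15.47408212
  43.93465267  13.98199894]
[-17.38452035  23.26288244  14.98609304 126.92001327 -11.42629194
  31.03218386  17.0572278 ]
[ -35.39746573   49.55013197   63.65284374  105.26632141  -51.78232055
   60.22219765 -130.81398961]
[ -46.6726115    37.23166419   63.83834929  128.44671412  -49.87506048
   45.25195339 -117.674762  ]
```

View pics/s1.png

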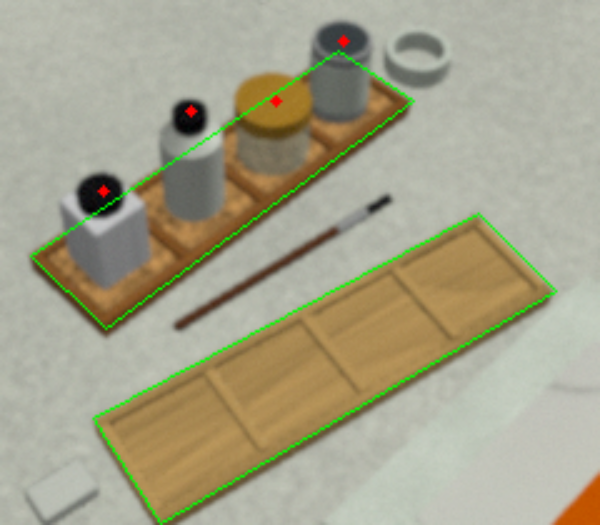

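Both rack outlines and all four tops reproject correctly in the scene view, so I'll start with the can and check it.

```bash
cat >> h.py <<'E'
HG={"can":.042,"jar":.048,"bottle":.052,"tin":.040}
BAY={"tin":.123,"bottle":.041,"jar":-.041,"can":-.123}
RF=[180,0,95.79]; RE=[180,0,84.74]
def pickplace(k,force=60):
    p=POS[k];g=HG[k]+.006;zt=.14+g
    ctrl.move_l([*p,.19],RF,velocity=.25)
    ctrl.move_l([*p,.015+g],velocity=.12)
    grip(0,grasp_force=force); w=monitor.read_grip_width()
    ctrl.move_l([*p,zt],velocity=.12)
    print(k,"w",round(w*85,1),round(monitor.read_grip_width()*85,1),"F",np.round(monitor.read_force(),1))
    q=EC+ER@np.array([0,BAY[k]])
    ctrl.move_l([*q,zt],RE,velocity=.18)
    ctrl.move_l([*q,.020+g],velocity=.12)
    hit=ctrl.move_l([*q,.010+g],velocity=.02,until_force=6)
    print("hit",hit,"base z",round(monitor.read_position()[2]-g,4))
    grip(1); ctrl.move_l([*q,.20],velocity=.15)
    print("t",monitor.read_t())
def snap(n,box=(150,100,390,300)):
    a,b,c,d=box; im=get_image("top")[:,:,::-1]; cv2.imwrite("pics/full_%s.png"%n,im)
    cv2.imwrite(f"pics/{n}.png",cv2.resize(cv2.convertScaleAbs(im[b:d,a:c],alpha=1.7),None,fx=3,fy=3))
E
python3 - <<'E'
from h import *
ctrl.goto([*POS["can"],.30],RF)
pickplace("can")
snap("can1"); cv2.imwrite("pics/can1s.png",cv2.convertScaleAbs(get_image("scene")[:,:,::-1],alpha=1.6))
E
```

```text
can w 48.6 48.7 F [-0.7  0.2 -1.5]
hit True base z 0.0128
t 10.725
```

View pics/can1s.png

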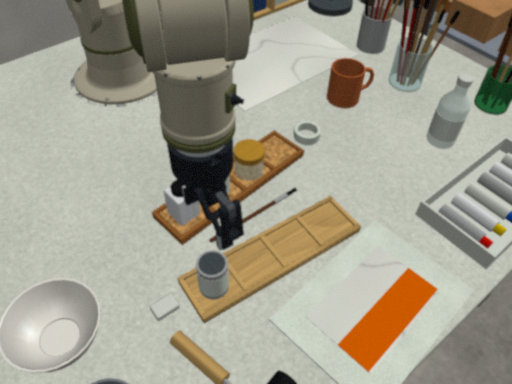

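The can stands in the right-hand bay of the empty rack, near (212,275), and the grip and the touchdown height (12.8 mm) were as expected. On to the others.

Run:
```python
from h import *
for k in("jar","bottle","tin"):
    pickplace(k)
p=monitor.read_position(); ctrl.move_l([p[0],p[1],.28])
ctrl.goto([.308,.656,.30],[180,0,154.9])
snap("end"); cv2.imwrite("pics/ends.png",cv2.convertScaleAbs(get_image("scene")[:,:,::-1],alpha=1.6)); print(monitor.read_t())
```

```text
jar w 59.9 60.2 F [ 1.2  0.  -2.6]
hit True base z 0.0132
t 19.15
bottle w 46.6 46.4 F [-0.1 -0.7 -1.6]
hit True base z 0.0129
t 27.0333
tin w 45.5 45.2 F [ 0.3 -0.  -2.6]
hit True base z 0.0127
t 35.6917
38.9167
```

View pics/end.png

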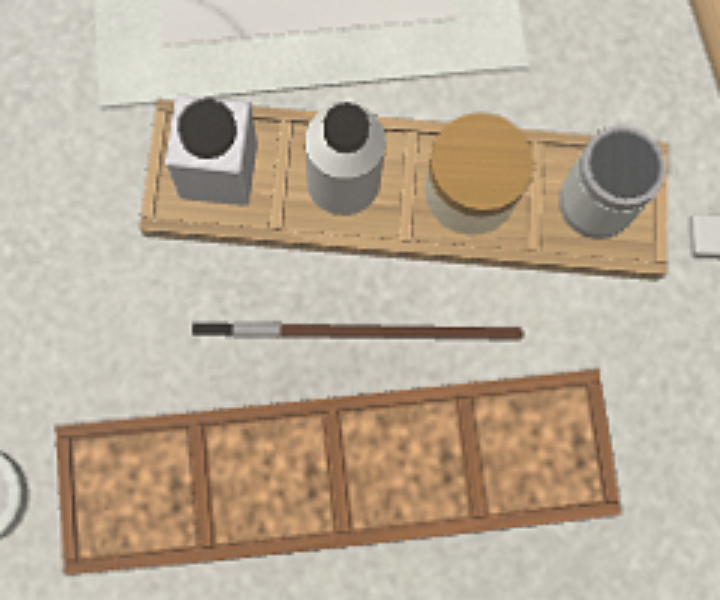

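View pics/ends.png

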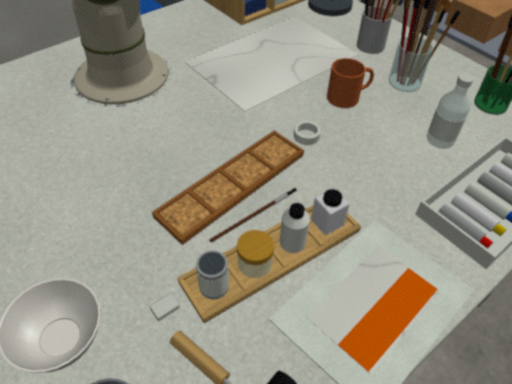

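All four stand upright, one to a bay. Crop tops are tin (207,128), bottle (346,126), jar (480,162) and can (625,164). I'll check the offsets in numbers and hand in if they are within limits.

Run:
```python
from h import *
t={"tin":((207,128),.090),"bottle":((346,126),.110),"jar":((480,162),.070),"can":((625,164),.084)}
ok=True
for k,((u,v),z) in t.items():
    e=ER.T@(onplane("top",[(u/3+150-1/3,v/3+100-1/3)],z)[0]-EC)-[0,BAY[k]]; print(k,e.round(4)); ok&=bool(abs(e).max()<.009)
if ok: print(workorder.finish_job())
```

```text
tin [-0.001  -0.0018]
bottle [-0.0008 -0.0001]
jar [-0.0002  0.0012]
can [ 0.0014 -0.0004]
the job is handed in; nothing more can be done
None
```

The job is handed in at about 39 s of the 109 s allowed: tin, bottle, jar and can (left to right) stand upright in the empty rack in reversed order, each within about 2 mm of its bay centre by camera measurement; the hand-in call returned no verdict.

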